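# Load the fitting reel on the ribbon winder

## Task

One of the three empty wooden reels has the hole that fits the ribbon winder's spindle with the least play; the others' holes are too small or far too wide. Put that reel upright over the spindle, all the way down so that it sits flat on the winder's turntable, and leave the other two reels standing where they are.

Things in the scene. Friction and masses are not known exactly. Their poses are not given: they have to be found in the camera images.
- spindle_foot (a point): Point on the axis of the ribbon winder's upright spindle, on the turntable's top face, 45 mm above the table; z up. Winder: fixed grey case 150 x 130 mm, 40 mm high; fixed aluminium turntable 72 mm across, 5 mm thick. Steel spindle 16 mm thick for 45 mm, then tapering to a 6 mm tip 62 mm above this point (107 mm above the table). A 6 mm tall dial and button sit 75 mm from the axis.
- reel_a_center (a point): Centre (half-way up, 25 mm above the underside) of a loose empty birch reel, standing upright on the table: 50 mm tall, top and bottom flanges 56 mm across and 9 mm thick, hub between them 49 mm across, about 50 g. z is its axis. Its through hole is 10 mm across.
- reel_b_center (a point): Centre (half-way up, 25 mm above the underside) of a loose empty birch reel of the same outer shape and size as reel a, standing upright: 50 mm tall, flanges 56 mm across. z is its axis. Its through hole is 26 mm across.
- reel_c_center (a point): Centre (half-way up, 25 mm above the underside) of a loose empty birch reel of the same outer shape and size as reel a, standing upright: 50 mm tall, flanges 56 mm across. z is its axis. Its through hole is 40 mm across.
Not all that is in view belongs to the job. What is shaped like the part that bears reel_b_center but red or yellow is not meant. Of the things shaped like the part that bears spindle_foot, the grey one is meant.

How it is judged:
By the outcome, as a careful person would: the job done as asked, in the order asked, and still so for the second after the job is handed in, with the robot touching nothing.
It also fails if it takes over 32 s, if anything falls off the work surface, if the arm or the gripper's body presses on something with over 40 N, if the wrist force passes 120 N, or if a joint passes its speed limit or range.

## Robot

A 6-joint arm with a two-finger parallel gripper is mounted at the origin on the work surface. World frame = base frame: x ahead of the robot, y to its left, z up, the work surface at z = 0. Lengths are in mm, angles in rad, forces in N, time in s.
With the tool pointing down it reaches from about 275 to 975 mm from the base axis. Payload 8.4 kg.
Tool frame: the origin (TCP) lies at the very end of the fingers, on their centre line; the grasp point (between the pads) lies 19 mm behind it; z points along the fingers, y is the line along which they close (so a half turn about z gives the same grasp; the last joint's range is limited). The gripper opens to 92 mm and grips with 3 to 60 N. Pads are 20 mm wide; open, the fingers measure 128 mm over their backs; the gripper's body (75 mm by 189 mm) begins 69 mm behind the grasp point.
Start: joints at [1.208, 0.353, 1.633, -0, 1.155, -0.002], TCP at [220.638, 584.762, 214.583] pointing down, gripper open.
Joint ranges: [-2.63, 2.63], [-0.92, 2.1], [0.06, 2.66], [-1.3, 4.44], [0, 2.69], [-3.02, 3.02]. Speed limits (rad/s): [2.22, 2.22, 2.79, 3.14, 3.14, 3.14].

## Interface

Orientations are given as a rotation vector (axis times angle).
In Python, from plant import * gives the robot as it stands.
- The arm moves only by the tool servo_tool, never from a script. Its argument "moves" is text: rows parted by semicolons, each of 7 numbers parted by spaces: the shift along the tool's x, y, z in mm, then the turn, a rotation vector about the tool's x, y, z in rad, then the gripper command: -1 is fully open, 1 is shut, values between are in proportion. In form: tx ty tz ax ay az claw; .... A call has 1 to 5 rows; each row is the pose to reach, as a shift and turn from the pose commanded when the call began, along the tool's axes at that moment; what a row does not reach only later rows make up. A row lasts 1/12 s, in which the tool goes at most 41.7 mm and 7.16 degrees, less where a joint would pass 70% of its speed; a pose out of reach is approached as far as the arm can. A call with a gripper value outside its range is refused whole. The fingers move at their own pace and stop on an object; the grip force is fixed at half the most. Time passes only in rows, so rows that repeat a pose let the fingers close. It gives the time, the measured TCP pose, the force, the opening and the grip force at its end, in the units of the state.
- get_state(): the state, without advancing time (a new reading comes with each control period).
- grab_frame(name): name is "scene" or "top" or "wrist"; returns the picture (420x560x3 uint8, red, green, blue); there is no depth.
- calibration(name): a dict with "camera_matrix" (3x3 intrinsics, pixels), "eye" and "attitude" of the camera in the world. Camera axes: x right, y down, z forward; pixel columns grow to the right and rows downward; lengths in mm; the calibration is good to about 2 mm. A picture is of the moment at which its call begins: read the wrist's pose just before it. calibration takes no time and is no camera call; for the wrist camera it gives the pose at the moment of the call.
- close_job(): hands the job in; it is judged then, once.
Trained networks look in the newest picture that a camera, given by its name, has taken for a name from the list of things; names that differ only in an ending like _2 or _b are one class to them, and where a whole thing is asked for, a point or a joint stands for the part that bears it (a point fixed in the world has none). Each returns a list of dicts, best first, with "p" (0 to 1); they miss things now and then, are a little off and sometimes report something else, mostly with a low value. They report only what shows in the picture. A call takes as long as a camera call. They do not tell look-alikes from the thing itself.
- spot_in(camera, label): "rect" ([left, top, right, bottom] in pixels, round what is visible of it).
- trace(camera, label): "region" (420x560 bool, what is visible of it) and "rect" ([left, top, right, bottom] in pixels, round what is visible of it).
The state is a dict: "time_s": time; "qpos": joint angles; "joint_vel": joint speeds; "joint_efforts": joint torques, N m; "ee_pos": TCP position; "orientation": TCP orientation; "wrist_force": force on the tool from outside, world axes, zero at the start; "ft_torque": the same for the moment, N m; "gripper_width": finger opening in mm; "grip_force": force on a finger pad.
Only numpy, scipy, OpenCV 4.12 (cv2) and the standard library are available. Lean on these libraries where they do the work, as an engineer would, in place of code of your own. Each camera call takes 0.05 s, during which the arm holds its last target. There are 200 camera calls.

## Working session

There is one attempt and no reset: what is moved stays moved. The work goes in short steps, Python scripts to look and compute and a tool call to move; the robot and the scene stay as the last step left them, time stands still between calls to the robot, and variables do not carry over. Pictures are saved under pics/ and viewed, at most 10 in all, crops included, and the job is handed in when it is done.

Besides the shell and the picture viewer there is one more tool, called after "Request:" in YAML: its name, and indented under it one key for each argument. servo_tool: Moves the arm, as the interface text tells. Its arguments: {"type":"object","properties":{"moves":{"type":"string"}},"required":["moves"]}

```bash
mkdir -p pics; ls; python3 - <<'E'
from plant import *
import cv2,numpy as np
a=grab_frame("scene");b=grab_frame("top")
cv2.imwrite("pics/s.png",cv2.cvtColor(a,cv2.COLOR_RGB2BGR));cv2.imwrite("pics/t.png",cv2.cvtColor(b,cv2.COLOR_RGB2BGR))
for n in("scene","top","wrist"):print(n,calibration(n))
for c in("top","scene"):
  for l in("reel_b_center","spindle_foot"):
    print(c,l,[(np.round(d["rect"]),round(d["p"],2)) for d in spot_in(c,l)])
s=get_state();print(s)
E
```

```text
pics
scene {'camera_matrix': array([[390.37581532,   0.        , 291.05816885],
       [  0.        , 390.37581532, 211.53141958],
       [  0.        ,   0.        ,   1.        ]]), 'eye': array([906.2589675 , 419.10610711, 619.17834738]), 'attitude': array([-1.06084266, -2.42987362,  1.01541587])}
top {'camera_matrix': array([[410.63460642,   0.        , 280.38988561],
       [  0.        , 410.63460642, 218.34216663],
       [  0.        ,   0.        ,   1.        ]]), 'eye': array([ 325.93852353,   32.35392962, 1020.19622928]), 'attitude': array([-2.15322773,  2.13393557, -0.2144005 ])}
wrist {'camera_matrix': array([[355.00293132,   0.        , 272.24015842],
       [  0.        , 355.00293132, 211.01120142],
       [  0.        ,   0.        ,   1.        ]]), 'eye': array([149.70298479, 611.62275632, 383.89637454]), 'attitude': array([2.39050733, 1.65316958, 0.22560692])}
top reel_b_center [(array([230., 227., 250., 251.]), 0.72), (array([204., 186., 229., 211.]), 0.72), (array([249., 185., 273., 212.]), 0.72)]
top spindle_foot [(array([349., 156., 405., 219.]), 0.65), (arra
[... 279 characters left out ...]
]
{'time_s': 0.3, 'qpos': array([ 1.20758626e+00,  3.53243557e-01,  1.63366287e+00, -1.90031224e-05,
        1.15519271e+00, -2.35030440e-03]), 'joint_vel': array([-0.00039918, -0.00172605,  0.00032148,  0.00106773, -0.00094735,
        0.00129579]), 'joint_efforts': array([-2.26776169e-04, -5.93200457e+01, -3.34032583e+01,  6.95485482e-02,
        2.03180424e-02, -6.78324341e-05]), 'ee_pos': array([220.58861085, 584.59059734, 214.3181397 ]), 'orientation': array([-5.63741302e-01, -3.09052237e+00,  7.87273838e-04]), 'wrist_force': array([ 0.4768781 , -0.24076532,  0.09422135]), 'ft_torque': array([ 0.00597324,  0.00061027, -0.02320614]), 'grip_force': 0.0, 'gripper_width': 91.68290050241585}
```

```bash
python3 - <<'E'
import cv2
s=cv2.imread("pics/s.png");t=cv2.imread("pics/t.png")
cv2.imwrite("pics/s2.png",cv2.resize(s,(800,600),interpolation=cv2.INTER_CUBIC))
cv2.imwrite("pics/t2.png",cv2.resize(t[140:320,190:440],(800,576),interpolation=cv2.INTER_CUBIC))
E
```

```text
(no output)
```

View pics/s2.png

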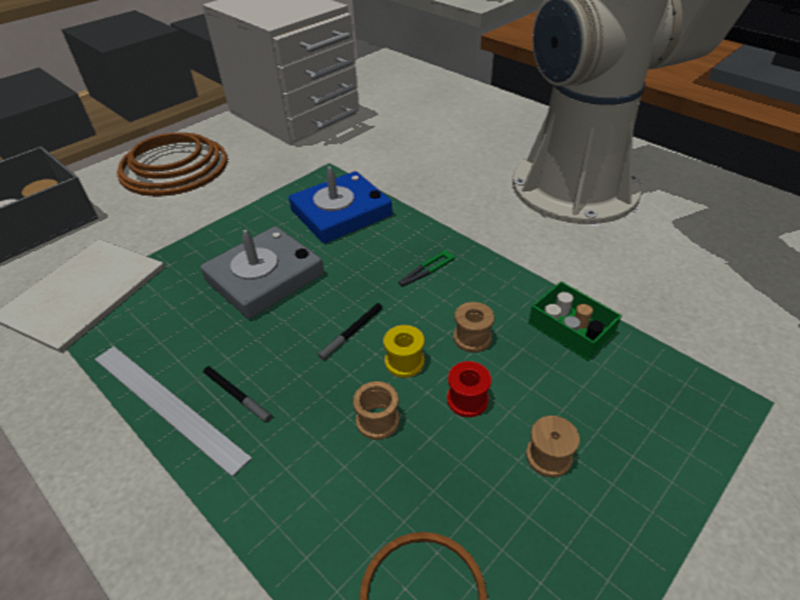

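View pics/t2.png

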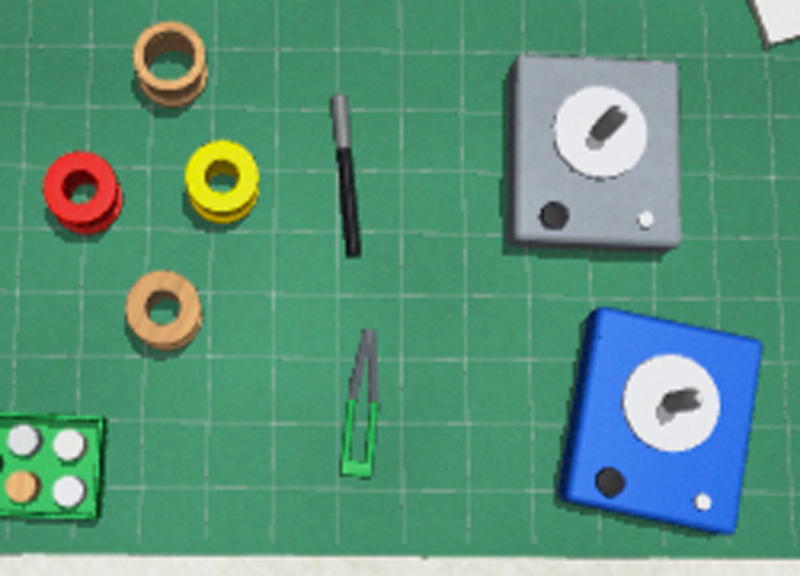

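Wooden reels (scene, 800x600 view): (376,408) very wide hole = c; (555,440) tiny hole = a; (474,326) medium hole = b, 26 mm, the only snug fit on the 16 mm spindle. Red (469,388) and yellow (404,350) are excluded by colour. In the top crop, b is at (163,310). The grey winder's turntable is at (601,132); the blue one is the look-alike.

```bash
cat > h.py <<'E'
from plant import *
import cv2,numpy as np
from scipy.spatial.transform import Rotation as R
def ray(c,u,v,z,cal=None):
    c=cal or calibration(c)
    d=R.from_rotvec(c["attitude"]).apply(np.linalg.inv(c["camera_matrix"])@[u,v,1]); e=c["eye"]
    return e+d*(z-e[2])/d[2]
def proj(c,p,cal=None):
    c=cal or calibration(c)
    q=c["camera_matrix"]@R.from_rotvec(c["attitude"]).inv().apply(np.asarray(p)-c["eye"]); return q[:2]/q[2]
def totool(d,s=None):
    s=s or get_state(); return R.from_rotvec(s["orientation"]).inv().apply(d)
E
python3 - <<'E'
from h import *
im=cv2.imread("pics/t.png")
print("reel b top:",ray("top",190+163.5/3.2,140+307/3.2,50),"scene",ray("scene",474*.7,313*.7,50))
print("top flange px check", proj("scene",ray("top",190+163.5/3.2,140+307/3.2,50))/.7)
f=ray("top",190+601/3.2,140+132/3.2,45);print("foot",f,"scene",ray("scene",254*.7,263*.7,45))
print("tip",ray("top",190+617/3.2,140+114/3.2,107),ray("scene",249*.7,231*.7,107))
# refined: fit turntable by brightness
g=cv2.cvtColor(im,cv2.COLOR_BGR2GRAY); m=(g>200).astype(np.uint8); m[:, :355]=0;m[:,405:]=0;m[:155]=0;m[205:]=0
n,l,st,ce=cv2.connectedComponentsWithStats(m);i=1+np.argmax(st[1:,4])
h=cv2.convexHull(np.argwhere(l==i)[:,::-1].astype(np.int32));e=cv2.fitEllipse(h);print(e,ray("top",*e[0],45))
s=get_state();print("R",R.from_rotvec(s["orientation"]).as_matrix().round(3))
E
```

```text
reel b top: [451.46422696  99.51141034  50.        ] scene [449.31994553 101.35380086  50.        ]
top flange px check [472.03553035 313.1669665 ]
foot [ 591.43796473 -233.48668534   45.        ] scene [ 594.26138254 -225.30955083   45.        ]
tip [ 588.16647892 -228.71216589  107.        ] [ 589.63256951 -222.40723408  107.        ]
((377.3426208496094, 180.58628845214844), (27.20081329345703, 28.9602108001709), 116.11849975585938) [ 593.11123045 -232.37700201   45.        ]
R [[-0.936  0.353 -0.   ]
 [ 0.353  0.936 -0.   ]
 [-0.    -0.001 -1.   ]]
```

Request:
servo_tool:
  moves: "-27 -26 6 0 0 0 -1; -54 -52 12 0 0 0 -1; -81 -78 18 0 0 0 -1; -108 -104 24 0 0 0 -1; -135 -130 30 0 0 0 -1"

```text
time_s: 0.72
ee_pos: [301.4, 413.9, 184.3]
orientation: [0.563, 3.091, 0.0]
wrist_force: [0.9, 0.3, -0.4]
gripper_width: 92.1
grip_force: 0.0
```

Request:
servo_tool:
  moves: "-27 -26 6 0 0 0 -1; -54 -52 12 0 0 0 -1; -81 -78 18 0 0 0 -1; -108 -104 24 0 0 0 -1; -135 -130 30 0 0 0 -1"

```text
time_s: 1.13
ee_pos: [381.9, 244.6, 154.6]
orientation: [0.563, 3.09, 0.001]
wrist_force: [1.0, 0.1, -0.0]
gripper_width: 91.7
grip_force: 0.0
```

```bash
python3 - <<'E'
from h import *
s=get_state();c=calibration("wrist");a=grab_frame("wrist")
cv2.imwrite("pics/w1.png",cv2.cvtColor(a,cv2.COLOR_RGB2BGR))
print(s["ee_pos"],s["time_s"],s["qpos"],s["joint_vel"])
print([(np.round(d["rect"]),round(d["p"],2)) for d in spot_in("wrist","reel_b_center")], proj("wrist",[450.5,100.5,50],c),proj("wrist",[450.5,100.5,0],c))
print(totool(np.array([450.5,100.5,130])-s["ee_pos"]))
E
```

```text
[381.93697778 244.59275468 154.56527759] 1.1333 [ 5.66288083e-01  1.60127924e-01  2.04722414e+00  3.31292626e-06
  9.33561271e-01 -6.43973581e-01] [-9.74435782e-01 -5.33524864e-03  1.99320926e-01 -2.62346927e-04
 -2.04973807e-01 -9.67765569e-01]
[(array([132., 381., 199., 420.]), 0.87), (array([226., 336., 287., 417.]), 0.85)] [147.78768496 333.86298644] [164.24979213 304.40799142]
[-115.47845326 -110.08219688   24.77296093]
```

View pics/w1.png

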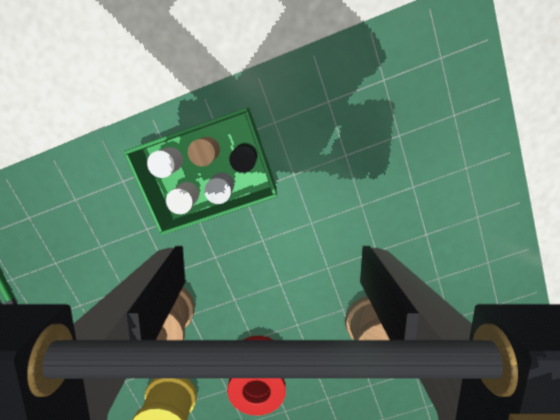

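The wrist view shows the tray, red and yellow reels, and reel b partly hidden behind the left finger near (175,320), which agrees with the prediction of (148,334).

Request:
servo_tool:
  moves: "-27 -26 6 0 0 0 -1; -54 -52 12 0 0 0 -1; -81 -78 18 0 0 0 -1; -108 -104 24 0 0 0 -1; -108 -104 24 0 0 0 -1"

```text
time_s: 1.65
ee_pos: [447.7, 106.9, 130.1]
orientation: [0.568, 3.089, -0.002]
wrist_force: [0.4, 0.7, 0.5]
gripper_width: 91.7
grip_force: 0.0
```

```bash
python3 - <<'E'
from h import *
grab_frame("wrist");s=get_state();c=calibration("wrist");a=grab_frame("wrist");t=grab_frame("scene")
cv2.imwrite("pics/w2.png",np.hstack([cv2.cvtColor(a,cv2.COLOR_RGB2BGR)[:,80:480],cv2.resize(cv2.cvtColor(t,cv2.COLOR_RGB2BGR)[150:290,250:383],(400,420))]))
print(s["ee_pos"],s["time_s"])
print([(np.round(d["rect"]),round(d["p"],2)) for d in spot_in("wrist","reel_b_center")])
for z in(50,0):
  print(z,[proj("wrist",[450.5+28*np.cos(t),100.5+28*np.sin(t),z],c).round() for t in np.arange(4)*np.pi/2])
print(totool(np.array([450.5,100.5,10])-s["ee_pos"]))
E
```

```text
[446.71472114 108.88050511 130.32211187] 1.7
[(array([340., 249., 384., 334.]), 0.97), (array([229., 296., 296., 378.]), 0.92), (array([232., 183., 308., 263.]), 0.88), (array([473., 198., 560., 280.]), 0.35)]
50 [array([277., 259.]), array([299., 214.]), array([249., 192.]), array([229., 239.])]
0 [array([276., 237.]), array([295., 198.]), array([253., 179.]), array([235., 220.])]
[ -6.52072426  -6.55095975 120.31848107]
```

View pics/w2.png

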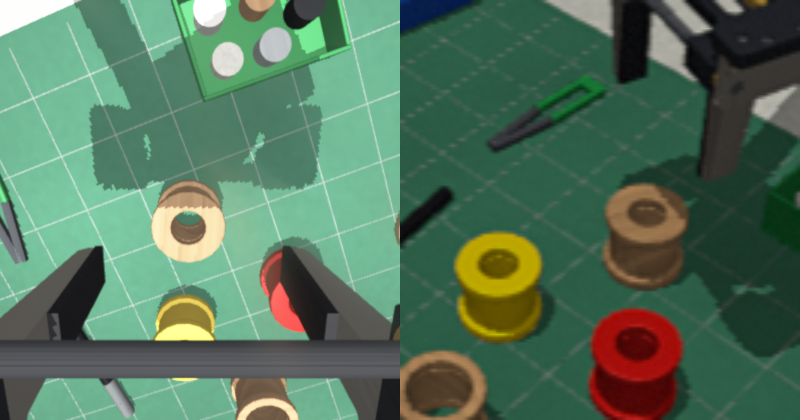

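Reel b's top is centred at about (268,227) in the wrist picture (prediction (264,226)); its medium hole is confirmed. Refining.

```bash
python3 - <<'E'
from h import *
c=calibration("wrist");s=get_state()
print(s["ee_pos"])
p=ray("wrist",268.5,227,50,c);print(p)
q=(p[:2]+[450.5,100.5])/2
print(q,totool(np.array([*q,10])-s["ee_pos"]))
E
```

```text
[445.60621226 111.69238881 130.74140833]
[451.17770648 106.75741366  50.        ]
[450.83885324 103.62870683] [ -7.76320369  -5.74386246 120.73786439]
```

```bash
python3 - <<'E'
from h import *
s=get_state();c=calibration("wrist");a=grab_frame("wrist")
for d in trace("wrist","reel_b_center"): print(d["rect"],d["p"])
hsv=cv2.cvtColor(a,cv2.COLOR_RGB2HSV)
# bright birch top face
m=((hsv[...,0]<25)&(hsv[...,1]>30)&(hsv[...,1]<140)&(hsv[...,2]>200)).astype(np.uint8); m[:160]=0;m[290:]=0;m[:,:200]=0;m[:,330:]=0
n,l,st,ce=cv2.connectedComponentsWithStats(m);i=1+np.argmax(st[1:,4])
h=cv2.convexHull(np.argwhere(l==i)[:,::-1].astype(np.int32));e=cv2.fitEllipse(h);print(st[i],e)
p=ray("wrist",*e[0],50,c);print(s["ee_pos"],get_state()["ee_pos"],p,totool(np.array([*p[:2],10])-s["ee_pos"],s))
E
```

```text
[228.4, 300.8, 290.1, 385.6] 0.76
[335.5, 253.2, 383.8, 334.7] 0.71
[227.8, 187.4, 301.9, 263.5] 0.68
[ 228  205   74   59 2600] ((264.531005859375, 230.84974670410156), (64.2445297241211, 74.6351318359375), 93.92696380615234)
[445.60621226 111.69238881 130.74140833] [445.45628813 112.0786937  130.81191109] [452.95428884 102.91601032  50.        ] [ -9.99404216  -5.66408958 120.73750016]
```

Request:
servo_tool:
  moves: "-10 -7 28 0 0 0 -1; -10 -7 58 0 0 0 -1; -10 -7 88 0 0 0 -1; -10 -7 110 0 0 0 -1; -10 -7 120 0 0 0 -1"

```text
time_s: 2.37
ee_pos: [450.9, 101.5, 8.4]
orientation: [-0.56, -3.088, 0.002]
wrist_force: [-0.8, -0.7, 0.2]
gripper_width: 91.7
grip_force: 0.0
```

Request:
servo_tool:
  moves: "0 0 0 0 0 0 -1; 0 0 0 0 0 0 -1; 0 0 0 0 0 0 0; 0 0 0 0 0 0 0.3; 0 0 0 0 0 0 0.5"

```text
time_s: 2.78
ee_pos: [453.6, 101.0, 11.8]
orientation: [0.563, 3.089, 0.001]
wrist_force: [-0.1, 0.2, 0.3]
gripper_width: 74.1
grip_force: 0.0
```

Request:
servo_tool:
  moves: "0 0 0 0 0 0 1; 0 0 0 0 0 0 1; 0 0 0 0 0 0 1; 0 0 0 0 0 0 1; 0 0 0 0 0 0 1"

```text
time_s: 3.2
ee_pos: [453.0, 100.7, 11.0]
orientation: [0.564, 3.09, 0.0]
wrist_force: [-0.7, 0.8, 6.6]
gripper_width: 53.9
grip_force: 30.0
```

Request:
servo_tool:
  moves: "0 0 -25 0 0 0 1; 0 0 -55 0 0 0 1; 0 0 -90 0 0 0 1; 0 0 -120 0 0 0 1; 0 0 -130 0 0 0 1"

```text
time_s: 3.62
ee_pos: [454.6, 101.0, 144.4]
orientation: [0.563, 3.086, 0.003]
wrist_force: [1.5, -0.8, -0.4]
gripper_width: 54.6
grip_force: 30.0
```

```bash
python3 - <<'E'
from h import *
for i in range(2): grab_frame("wrist")
s=get_state();c=calibration("wrist");a=grab_frame("wrist");t=grab_frame("scene")
cv2.imwrite("pics/w3.png",np.hstack([cv2.cvtColor(a,cv2.COLOR_RGB2BGR)[:,80:480],cv2.resize(cv2.cvtColor(t,cv2.COLOR_RGB2BGR)[80:290,250:450],(400,420))]))
print(s,c)
print(proj("wrist",s["ee_pos"]+[0,0,39],c))
E
```

```text
{'time_s': 3.7167, 'qpos': array([ 2.15536676e-01,  1.94112082e-01,  2.03828710e+00, -5.75885591e-05,
        9.05176452e-01, -9.94390750e-01]), 'joint_vel': array([ 0.00023913,  0.04967709,  0.04139258, -0.00024739, -0.03818584,
        0.00016744]), 'joint_efforts': array([ 6.79037228e-03, -4.47407770e+01, -2.88179559e+01,  2.46037845e-02,
        6.56045247e-01, -1.97063509e-04]), 'ee_pos': array([454.0143282 , 100.91964854, 142.18943264]), 'orientation': array([5.63057601e-01, 3.08693734e+00, 2.36521243e-03]), 'wrist_force': array([-0.44216518, -0.74397247, -0.68077911]), 'ft_torque': array([ 0.02538995,  0.02777135, -0.01149459]), 'grip_force': 29.999857102520764, 'gripper_width': 54.03896322317211} {'camera_matrix': array([[355.00293132,   0.        , 272.24015842],
       [  0.        , 355.00293132, 211.01120142],
       [  0.        ,   0.        ,   1.        ]]), 'eye': array([382.48757787, 127.86279074, 311.89303129]), 'attitude': array([2.38979494, 1.65171814, 0.23246393])}
[271.93549649 302.26122475]
```

View pics/w3.png

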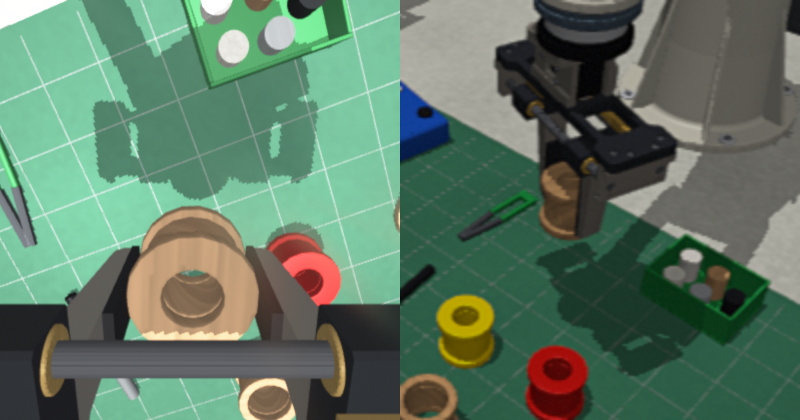

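Request:
servo_tool:
  moves: "-30 -24 -2 0 0 0 1; -60 -48 -4 0 0 0 1; -90 -72 -6 0 0 0 1; -120 -96 -8 0 0 0 1; -150 -120 -10 0 0 0 1"

```text
time_s: 4.23
ee_pos: [549.9, -66.1, 148.0]
orientation: [-0.563, -3.087, 0.0]
wrist_force: [0.9, -0.2, -0.4]
gripper_width: 53.9
grip_force: 30.0
```

Request:
servo_tool:
  moves: "-30 -24 0 0 0 0 1; -60 -48 0 0 0 0 1; -90 -72 0 0 0 0 1; -120 -96 0 0 0 0 1; -150 -120 0 0 0 0 1"

```text
time_s: 4.65
ee_pos: [647.9, -231.2, 147.1]
orientation: [-0.563, -3.086, -0.001]
wrist_force: [0.4, 0.4, -0.2]
gripper_width: 54.1
grip_force: 30.0
```

Request:
servo_tool:
  moves: "-24 -20 0 0 0 0 1; -24 -20 0 0 0 0 1; -24 -20 0 0 0 0 1; -24 -20 0 0 0 0 1; -24 -20 0 0 0 0 1"

```text
time_s: 5.07
ee_pos: [662.8, -255.5, 149.0]
orientation: [-0.562, -3.088, -0.001]
wrist_force: [0.0, 0.8, -0.5]
gripper_width: 54.1
grip_force: 30.0
```

```bash
python3 - <<'E'
from h import *
for i in range(3): grab_frame("wrist")
s=get_state();c=calibration("wrist");a=cv2.cvtColor(grab_frame("wrist"),cv2.COLOR_RGB2BGR)
print(s["ee_pos"],s["time_s"],s["gripper_width"],s["orientation"])
cv2.imwrite("pics/w4raw.png",a); np.save("c4.npy",{"c":c,"s":s},allow_pickle=True)
M=R.from_rotvec(s["orientation"])
b=cv2.resize(a,None,fx=2,fy=2,interpolation=cv2.INTER_CUBIC)
for off,col in((0,(0,0,255)),(3,(255,0,0))):
  o=s["ee_pos"]+M.apply([off,0,-39])
  for r in(13,28):
    pts=[proj("wrist",o+M.apply([r*np.cos(t),r*np.sin(t),0]),c)*2 for t in np.linspace(0,6.283,60)]
    cv2.polylines(b,[np.int32(pts)],True,col,1)
cv2.imwrite("pics/w4.png",b[100:700,150:950])
E
```

```text
[ 663.6908175  -255.79228193  150.49445578] 5.2167 54.16340455405978 [-5.61845584e-01 -3.09047178e+00 -2.45520153e-04]
```

View pics/w4.png

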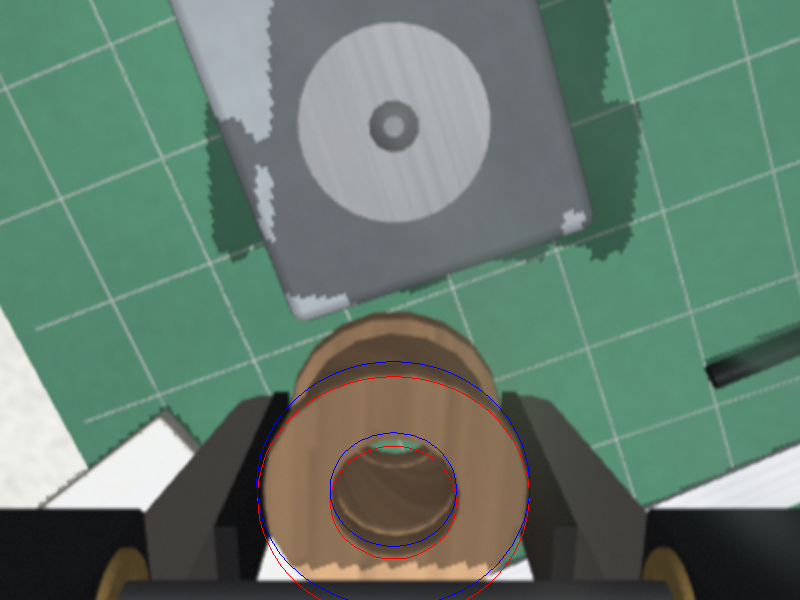

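The wrist picture shows the reel held square, its hole agreeing with the tool axis to about 1 mm; the grey winder's spindle tip is at about (272,113), with the turntable centred at (272,111).

```bash
python3 - <<'E'
from h import *
d=np.load("c4.npy",allow_pickle=True).item();c,s=d["c"],d["s"]
g=cv2.cvtColor(cv2.imread("pics/w4raw.png"),cv2.COLOR_BGR2GRAY)
m=(g>140).astype(np.uint8);k=np.zeros_like(m);cv2.circle(k,(272,111),56,1,-1);m*=k
n,l,st,ce=cv2.connectedComponentsWithStats(m);i=1+np.argmax(st[1:,4])
e=cv2.fitEllipse(cv2.convexHull(np.argwhere(l==i)[:,::-1].astype(np.int32)));print(e)
for n,p in(("disk",ray("",*e[0],45,c)),("tip",ray("",272,113,107,c))):
  print(n,p,totool(np.array([*p[:2],s["ee_pos"][2]])-s["ee_pos"],s))
print(get_state()["ee_pos"])
E
```

```text
((271.6973876953125, 110.6648941040039), (95.89779663085938, 99.81027221679688), 178.9922332763672)
disk [ 592.19316172 -229.20241005   45.        ] [ 7.62814419e+01 -2.76266455e-01  3.69713149e-02]
tip [ 593.62767831 -229.41280604  107.        ] [7.48646639e+01 3.17009452e-02 3.63060647e-02]
[ 663.85342269 -255.96307834  150.73257918]
```

Request:
servo_tool:
  moves: "30 0 0 0 0 0 1; 60 0 0 0 0 0 1; 75 0 0 0 0 0 1; 75 0 0 0 0 0 1; 75 0 0 0 0 0 1"

```text
time_s: 5.68
ee_pos: [594.0, -230.2, 151.4]
orientation: [0.563, 3.09, -0.0]
wrist_force: [0.9, 0.4, -0.4]
gripper_width: 54.5
grip_force: 30.0
```

Request:
servo_tool:
  moves: "0 0 0 0 0 0 1; 0 0 8 0 0 0 1; 0 0 16 0 0 0 1; 0 0 22 0 0 0 1; 0 0 22 0 0 0 1"

```text
time_s: 6.1
ee_pos: [593.0, -230.2, 126.2]
orientation: [-0.563, -3.088, -0.001]
wrist_force: [0.1, 0.2, -0.6]
gripper_width: 54.4
grip_force: 30.0
```

```bash
python3 - <<'E'
from h import *
for i in range(2): grab_frame("wrist")
s=get_state();c=calibration("wrist");a=cv2.cvtColor(grab_frame("wrist"),cv2.COLOR_RGB2BGR);t=cv2.cvtColor(grab_frame("scene"),cv2.COLOR_RGB2BGR)
print(s["ee_pos"],s["time_s"],s["wrist_force"],proj("wrist",[592.8,-229.3,107],c))
f=lambda x:cv2.resize(x,(400,480),interpolation=cv2.INTER_CUBIC)
cv2.imwrite("pics/w5.png",np.hstack([f(a[250:370,222:322]),f(t[60:240,130:280])]))
E
```

```text
[ 593.62596031 -230.40267452  127.67965087] 6.2 [-0.67253314  0.48642269  0.11953685] [273.25663065 246.43413406]
```

View pics/w5.png

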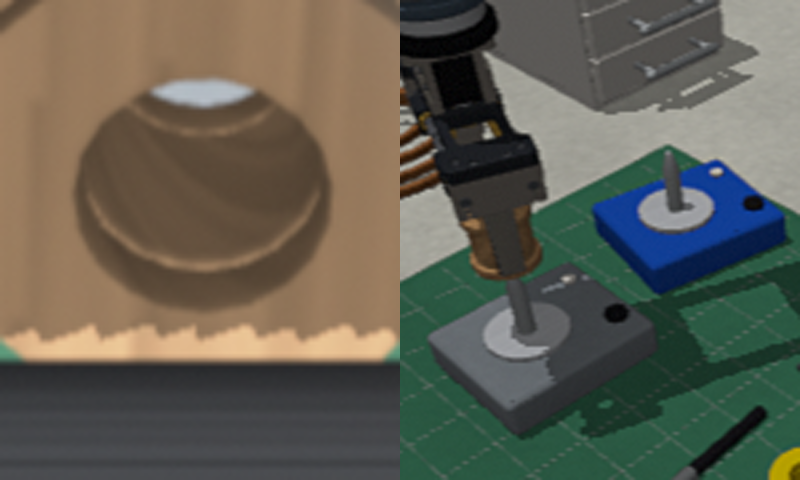

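The hole's rim centre at (273,298) puts the reel's axis within 1 mm of the spindle's; the scene view agrees. Lowering.

Request:
servo_tool:
  moves: "0 0 8 0 0 0 1; 0 0 16 0 0 0 1; 0 0 24 0 0 0 1; 0 0 32 0 0 0 1; 0 0 32 0 0 0 1"

```text
time_s: 6.72
ee_pos: [592.6, -230.0, 94.3]
orientation: [-0.563, -3.088, -0.001]
wrist_force: [-0.9, 0.1, 0.2]
gripper_width: 54.0
grip_force: 30.0
```

Request:
servo_tool:
  moves: "0 0 8 0 0 0 1; 0 0 16 0 0 0 1; 0 0 24 0 0 0 1; 0 0 32 0 0 0 1; 0 0 32 0 0 0 1"

```text
time_s: 7.13
ee_pos: [592.8, -230.0, 62.6]
orientation: [-0.563, -3.088, -0.001]
wrist_force: [-0.7, -0.1, -0.7]
gripper_width: 54.5
grip_force: 30.0
```

Request:
servo_tool:
  moves: "0 0 0 0 0 0 1; 0 0 2 0 0 0 1; 0 0 4 0 0 0 1; 0 0 5 0 0 0 1; 0 0 5 0 0 0 1"

```text
time_s: 7.55
ee_pos: [593.9, -230.5, 59.6]
orientation: [0.564, 3.091, -0.0]
wrist_force: [0.6, -0.7, -1.5]
gripper_width: 54.5
grip_force: 30.0
```

Expected contact is near TCP z = 56; keep lowering gently until force shows.

Request:
servo_tool:
  moves: "0 0 1 0 0 0 1; 0 0 2 0 0 0 1; 0 0 3 0 0 0 1; 0 0 3 0 0 0 1; 0 0 3 0 0 0 1"

```text
time_s: 7.97
ee_pos: [593.8, -230.5, 56.5]
orientation: [-0.564, -3.091, -0.0]
wrist_force: [0.1, 0.4, 1.1]
gripper_width: 54.1
grip_force: 30.0
```

Request:
servo_tool:
  moves: "0 0 0.5 0 0 0 1; 0 0 1 0 0 0 1; 0 0 1 0 0 0 1; 0 0 1 0 0 0 1; 0 0 1 0 0 0 1"

```text
time_s: 8.38
ee_pos: [593.9, -230.5, 56.0]
orientation: [0.564, 3.09, -0.0]
wrist_force: [-1.5, -0.4, 6.0]
gripper_width: 54.0
grip_force: 30.0
```

Contact (6 N). Release and lift.

Request:
servo_tool:
  moves: "0 0 0 0 0 0 0.2; 0 0 0 0 0 0 0; 0 0 0 0 0 0 -0.5; 0 0 0 0 0 0 -1; 0 0 0 0 0 0 -1"

```text
time_s: 8.8
ee_pos: [593.9, -230.5, 55.4]
orientation: [-0.564, -3.091, -0.0]
wrist_force: [0.6, -0.5, -0.9]
gripper_width: 72.4
grip_force: 0.0
```

Request:
servo_tool:
  moves: "0 0 0 0 0 0 -1; 0 0 0 0 0 0 -1; 0 0 -10 0 0 0 -1; 0 0 -35 0 0 0 -1; 0 0 -70 0 0 0 -1"

```text
time_s: 9.22
ee_pos: [592.0, -229.7, 124.3]
orientation: [-0.563, -3.086, -0.002]
wrist_force: [-0.1, -0.3, -0.2]
gripper_width: 91.7
grip_force: 0.0
```

Request:
servo_tool:
  moves: "0 0 -30 0 0 0 -1; -30 0 -50 0 0 0 -1; -60 0 -60 0 0 0 -1; -80 0 -60 0 0 0 -1; -80 0 -60 0 0 0 -1"

```text
time_s: 9.63
ee_pos: [672.4, -260.1, 187.7]
orientation: [0.563, 3.086, -0.002]
wrist_force: [-0.8, 0.6, -0.5]
gripper_width: 92.0
grip_force: 0.0
```

```bash
python3 - <<'E'
from h import *
for i in range(2): grab_frame("wrist")
s=get_state();c=calibration("wrist");a=cv2.cvtColor(grab_frame("wrist"),cv2.COLOR_RGB2BGR);t=cv2.cvtColor(grab_frame("scene"),cv2.COLOR_RGB2BGR)
print(s["ee_pos"],s["time_s"],s["gripper_width"])
f=lambda x:cv2.resize(x,(400,480),interpolation=cv2.INTER_CUBIC)
cv2.imwrite("pics/w6.png",np.hstack([f(a[0:240,172:372]),f(t[60:300,130:430])]))
E
```

```text
[ 668.52889446 -258.63102664  185.57764351] 9.7333 92.00161542885938
```

View pics/w6.png

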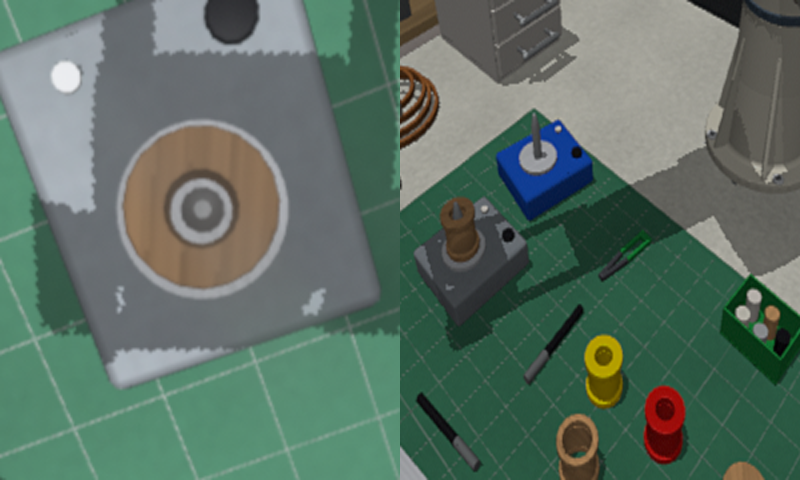

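The reel sits centred and flat on the grey winder's turntable, with the spindle tip through its hole at crop (202,208). Reel c (and the edge of reel a) shows at its old place, and the gripper is clear.

```bash
python3 -c "
from plant import *
print(close_job())"
```

```text
the job is handed in; nothing more can be done
None
```

Reel b (26 mm hole) is on the grey winder's spindle, flat on the turntable and released with the gripper clear; reels a and c were never touched, and the job was handed in at about 10 s of the 32 s allowed.

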